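Open the sample valve to its stop and back it off

TASK

The sample valve on the bench stands only part open: turn its red handwheel anticlockwise until the valve is fully open and the wheel comes up snug against its stop (about half a newton-metre), letting your hand rise with the spindle and never straining the pipework, which one newton-metre would do. Then turn the wheel back about a quarter turn so that the valve cannot seize, and let go. Keep the spout over the sampling cup and leave the cup and the other things on the bench where they are.

Things in the scene. Friction and masses are not known exactly. Their poses are not given: they have to be found in the camera images.
- hub (a point): Centre of the red handwheel on the vertical spindle axis, halfway up the rim. Five thin spokes; rim 62 mm outside, 44 mm inside diameter, 9 mm thick, round section: pinch it across its diameter from above. Hub 19 mm wide, its nut ends 10 mm above this point. z up, x through the white dot on the rim. It rises 16 mm a turn (2.55 mm per rad) when turned anticlockwise. It gives nowhere sideways.
- gland (a point): Centre of the top of the brass gland nut (25 mm across), 134 mm above the bench on the spindle axis; the underside of the wheel's hub is 8.5 mm above it when shut, and more the more it is open. 17 mm below it is the bonnet nut, 41 mm across. z up.
- wheel (a joint): Angle of the handwheel (rad): 0 shut, grows anticlockwise seen from above as the valve opens. It starts 2.6 to 3.6 rad short of the full-open stop, which is hard and has to be felt: the wheel runs with about 0.12 N m of friction and the torque climbs steeply at the stop. Snug is 0.3 to 0.9 N m on the wheel in all, kept on for half a second.
- riser: Steel floor flange, 92 mm round, fixed; origin on the bench under the spindle axis, z up, x to the spout. A rubber bush in it holds the 21 mm riser pipe, which carries the brass valve: the bush gives 20 N m per rad in twist and 10 N per mm up and down. Twisting the valve by over 1 N m, or dragging or pressing the wheel up or down by over 12 N (1.2 mm), strains the pipework.
- spout (a point): Mouth of the downward steel spout, 91 mm from the spindle axis on the riser's x side, 60 mm above the bench; it swings sideways as the valve twists in its bush (4.5 mm at 1 N m, 1.4 mm at 0.3 N m) and comes back when let go. The top of the outlet pipe is 103 mm above the bench.
- cup_rim (a point): Centre of the mouth of the white sampling cup under the spout, 52 mm diameter, 50 mm high, standing on the bench. z up.
- amber0: Amber reagent bottle, 37 mm diameter, 78 mm high, in the white foam tray; origin at its foot.
- amber1: The second such bottle.
- amber2: The third such bottle.
- tube_rack: Steel test-tube rack 70 x 165 mm with tubes, 111 mm high; origin under its centre.
- tip_box: Black and blue pipette-tip box 87 x 127 mm, 68 mm high; origin under its centre.
- water_bottle: Clear water bottle with blue cap, 64 mm diameter, 200 mm high; origin at its foot.
- cuvettes: Clear stand with twelve cuvettes 75 x 100 mm, 52 mm high; origin under its centre.
Not all that is in view belongs to the job. Leave any blue, green or purple look-alike of the part that bears cup_rim alone.

How it is judged:
By the outcome, as a careful person would: the job done as asked, in the order asked, and still so for the second after the job is handed in, with the robot touching nothing.
It also fails if it takes over 61 s, if anything falls off the work surface, if the arm or the gripper's body presses on something with over 40 N, if the wrist force passes 120 N, or if a joint passes its speed limit or range.

ROBOT

A 7-joint arm with a two-finger parallel gripper is mounted at the origin on the work surface. World frame = base frame: x ahead of the robot, y to its left, z up, the work surface at z = 0. Lengths are in m, angles in rad, forces in N, time in s.
With the tool pointing down it reaches from about 0.4 to 0.875 m from the base axis. Payload 19.3 kg.
Tool frame: the origin (TCP) lies on the front face of the gripper's body, between the roots of the fingers; the fingertips stand 73 mm ahead of it and the grasp point (between the pads) lies 54 mm ahead of it; z points along the fingers, y is the direction in which the jaws open and shut (so a half turn about z gives the same grasp; the last joint's range is limited). The gripper opens to 85 mm and grips with 20 to 120 N. Pads are 22 mm wide; open, the fingers measure 114 mm over their backs; the gripper's body (76 mm by 85 mm) begins 54 mm behind the grasp point. The pads swing forward as they close: fully open they stand 13 mm farther back than shut.
Start: joints at [-1.282, 0.521, -0.036, 1.599, 0.021, 1.021, -0.113], TCP at [0.219, 0.585, 0.304] pointing down, gripper open.
Joint ranges: [-2.91, 2.91], [-0.3, 2.13], [-1.5, 1.42], [0.17, 2.43], [-1.26, 4.41], [0.16, 1.93], [-2.52, 2.52]. Speed limits (rad/s): [1.89, 1.89, 2.39, 2.39, 3.01, 3.01, 3.01].

INTERFACE

Orientations are given as [roll, pitch, yaw] about the fixed x, y, z axes, in that order (R = Rz(yaw) Ry(pitch) Rx(roll)).
In Python, from workcell import bot gives the robot as it stands.
- The arm moves only by the shell command python3 -m crank 'ROWS' [OPENING] [FORCE]. ROWS is a JSON object of lists of equal length, an entry for each row: "travel": the shift along the world's x, y, z in cm, a list of three; "rot": the turn, a rotation vector about the world's x, y, z in degrees, a list of three. A call has 1 to 8 rows; each row is the pose to reach, as a shift and turn from the pose commanded when the call began; what a row does not reach only later rows make up. A row lasts 1/10 s, in which the tool goes at most 50 mm and 8.59 degrees, less where a joint would pass 70% of its speed; a pose out of reach is approached as far as the arm can. A call with a gripper value outside its range is refused whole. OPENING is the opening, from -1 (shut) to 1 (fully open), so that 0 is half open, set as the call begins (- or left out, the last holds). The fingers move at their own pace and stop on an object; FORCE is the grip in N (left out, the last holds). Time passes only in rows, so rows that repeat a pose let the fingers close. It gives the time, the measured TCP pose, the force and the opening at its end, in the units of the state.
- bot.observe(): the state, without advancing time (a new reading comes with each control period).
- bot.grab_frame(name): name is "scene" or "top" or "wrist"; returns the picture (400x640x3 uint8, red, green, blue); there is no depth.
- bot.camera_model(name): a dict with "fx", "fy", "cx", "cy" (pixels), "R" (3x3) and "t" (3): a world point X has camera coordinates R X + t. Camera axes: x right, y down, z forward; pixel columns grow to the right and rows downward; lengths in m; the calibration is good to about 2 mm. A picture is of the moment at which its call begins: read the wrist's pose just before it. camera_model takes no time and is no camera call; for the wrist camera it gives the pose at the moment of the call.
- bot.job_done(): hands the job in, once; it reports no verdict.
Trained networks look in the newest picture that a camera, given by its name, has taken for a name from the list of things; names that differ only in an ending like _2 or _b are one class to them, and where a whole thing is asked for, a point or a joint stands for the part that bears it (a point fixed in the world has none). Each returns a list of dicts, best first, with "conf" (0 to 1); they miss things now and then, are a little off and sometimes report something else, mostly with a low value. They report only what shows in the picture. A call takes as long as a camera call. They do not tell look-alikes from the thing itself.
- bot.silhouettes(camera, thing): "pixels" (400x640 bool, what is visible of it) and "box" ([centre column, centre row, width, height] in pixels, round what is visible of it).
The state is a dict: "clock": time; "qpos": joint angles; "qd": joint speeds; "joint_efforts": joint torques, N m; "position": TCP position; "tool_rot": TCP orientation; "force": force on the tool from outside, world axes, zero at the start; "moment": the same for the moment, N m; "grip_width": finger opening in m.
Only numpy, scipy, OpenCV 4.12 (cv2) and the standard library are available. Lean on these libraries where they do the work, as an engineer would, in place of code of your own. Each camera call takes 0.05 s, during which the arm holds its last target.

## Working session

There is one attempt and no reset: what is moved stays moved. The work goes in short steps, Python scripts to look and compute and a shell command to move; the robot and the scene stay as the last step left them, time stands still between calls to the robot, and variables do not carry over. Pictures are saved under pics/ and viewed, and the job is handed in when it is done.

```bash
mkdir -p pics; ls
python3 - <<'E'
from workcell import bot
import cv2,numpy as np
s=bot.observe(); print(s)
for n in ["scene","top","wrist"]:
    im=bot.grab_frame(n); cv2.imwrite(f"pics/{n}0.png",im[:,:,::-1])
    c=bot.camera_model(n); print(n,c)
    for t in ["hub","gland","cup_rim","spout","riser"]:
        r=bot.silhouettes(n,t)
        print(n,t,[(round(d["conf"],2),np.round(d["box"],1).tolist()) for d in r][:4])
print(bot.observe()["clock"])
E
```

```text
pics
{'clock': 0.0, 'qpos': array([-1.28221198,  0.52203813, -0.03633461,  1.59997093,  0.02118199,
        1.02108441, -0.11278731]), 'qd': array([ 0.00040633,  0.00114655, -0.00126519,  0.00094905, -0.00056974,
       -0.0010859 , -0.00032494]), 'joint_efforts': array([-3.04864470e-04, -9.27110624e+01,  1.97991170e+00, -3.69954944e+01,
        1.78517879e-02,  7.86799559e-03, -8.56541965e-05]), 'position': array([0.21939702, 0.58497288, 0.30332384]), 'tool_rot': array([-3.14047756e+00,  5.93318120e-05,  2.78280722e+00]), 'force': array([-0.67508915,  0.16711434, -0.23527057]), 'moment': array([ 0.01887375, -0.04985462, -0.02368514]), 'grip_width': 0.08533771297876712}
scene {'fx': 514.1564712145602, 'fy': 514.1564712145602, 'cx': 326.6181134526604, 'cy': 195.58627780862508, 'R': array([[ 0.2568806 ,  0.96631645, -0.01564856],
       [ 0.75079732, -0.20973126, -0.62635149],
       [-0.60853574,  0.14914864, -0.77938369]]), 't': array([-0.17171532, -0.32678261,  1.62034328])}
scene hub [(0.81, [309.4, 189.7, 23.7, 19.7])]
scene gland [(0.57, [311.1, 211.4, 25.4, 70.1])]
scene cup_rim
[... 614 characters left out ...]
5, 22.6])]
top gland [(0.92, [337.8, 189.6, 24.9, 37.1])]
top cup_rim [(0.81, [306.3, 162.6, 18.0, 25.6]), (0.61, [373.4, 192.7, 21.5, 20.4]), (0.56, [339.4, 173.7, 18.7, 11.4])]
top spout [(0.85, [336.4, 190.7, 21.5, 45.3])]
top riser [(0.83, [334.6, 197.6, 31.7, 49.8])]
wrist {'fx': 303.0808219885849, 'fy': 303.0808219885849, 'cx': 321.65838765325805, 'cy': 198.30601716394403, 'R': array([[ 3.51312844e-01,  9.36258100e-01,  2.37181454e-04],
       [ 9.01506306e-01, -3.38341259e-01,  2.69836195e-01],
       [ 2.52716572e-01, -9.45831007e-02, -9.62906211e-01]]), 't': array([-0.62577769, -0.03478661,  0.37828245])}
wrist hub []
wrist gland []
wrist cup_rim []
wrist spout []
wrist riser []
0.9
```

View pics/scene0.png

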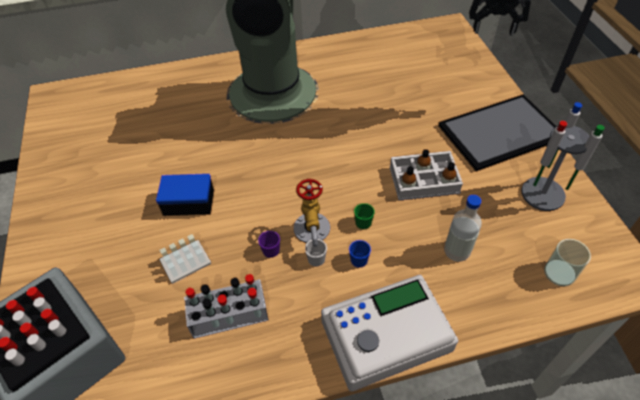

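View pics/top0.png

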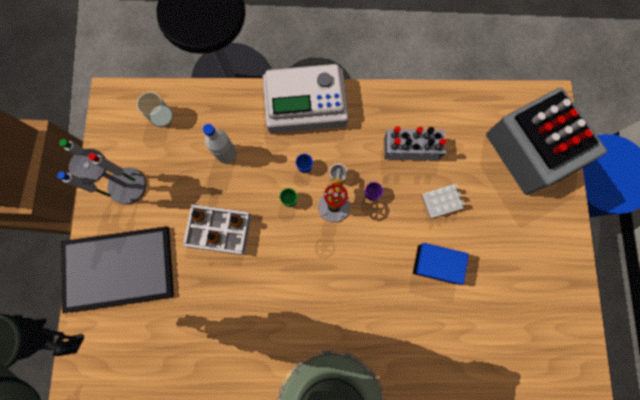

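```bash
cat > h.py <<'E'
import numpy as np
def tri(obs):
    A=[];b=[]
    for c,u,v in obs:
        d=np.array([(u-c["cx"])/c["fx"],(v-c["cy"])/c["fy"],1.]);R=np.array(c["R"]);t=np.array(c["t"])
        d=R.T@d;d/=np.linalg.norm(d);o=-R.T@t;P=np.eye(3)-np.outer(d,d);A.append(P);b.append(P@o)
    X=np.linalg.lstsq(np.vstack(A),np.hstack(b),rcond=None)[0]
    return X,[np.linalg.norm(p@X-q) for p,q in zip(A,b)]
def proj(c,X):
    p=np.array(c["R"])@X+np.array(c["t"]);return c["fx"]*p[0]/p[2]+c["cx"],c["fy"]*p[1]/p[2]+c["cy"]
E
python3 - <<'E'
from workcell import bot
from h import *
import cv2
S=bot.camera_model("scene");T=bot.camera_model("top")
print(tri([(S,309.4,189.7),(T,335.6,196.0)]))
a=cv2.imread("pics/scene0.png")[150:290,230:430];b=cv2.imread("pics/top0.png")[130:270,240:440]
cv2.imwrite("pics/z0.png",cv2.resize(np.vstack([a,b]),None,fx=2.9,fy=2.1,interpolation=2)[:600,:])
cv2.imwrite("pics/za.png",cv2.resize(a,None,fx=4,fy=4,interpolation=2));cv2.imwrite("pics/zb.png",cv2.resize(b,None,fx=4,fy=4,interpolation=2))
E
```

```text
(array([ 0.54060062, -0.00670288,  0.14971476]), [np.float64(0.002365700065668619), np.float64(0.0023657000656686616)])
```

View pics/za.png

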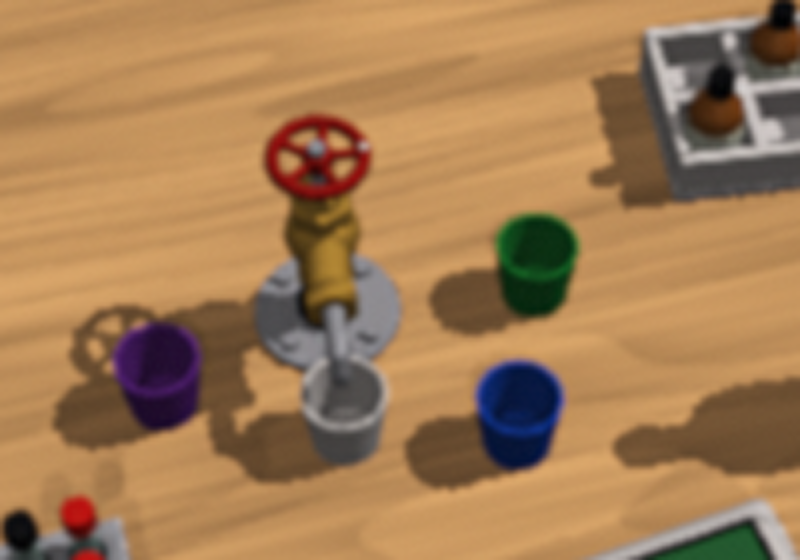

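View pics/zb.png

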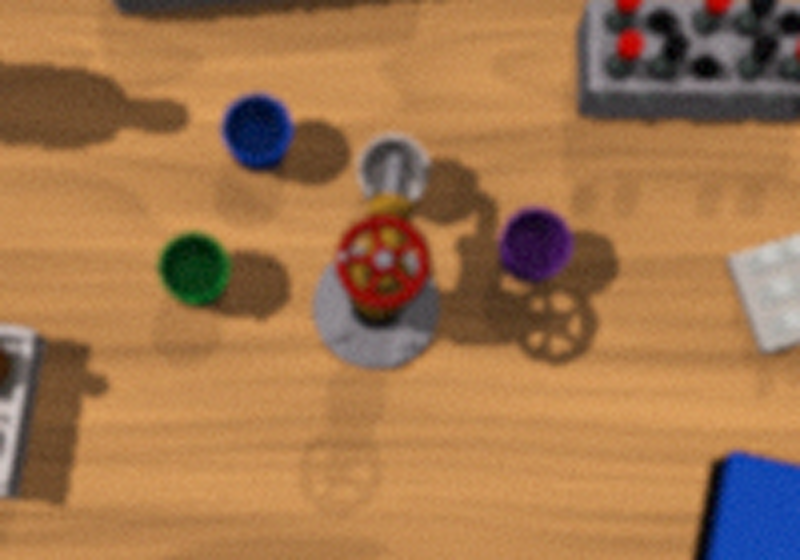

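The scene view shows the red wheel at (309,190), with the spout over the white/grey cup at (316,252). The look-alikes are blue (360,254), green (364,216) and purple (270,243). Triangulation puts the hub near (0.541, -0.007, 0.150). I'll move above it and wind the wrist clockwise on the way, so that one grasp covers the whole turn.

```bash
python3 -m crank '{"travel":[[2.4,-4.4,0.5],[4.8,-8.8,1],[7.1,-13.2,1.7],[9.5,-17.6,1.7],[11.9,-22,1.7],[14.3,-26.4,1.7],[16.7,-30.8,1.7],[19,-35.2,1.7]],"rot":[[0,0,-8.5],[0,0,-17],[0,0,-25.5],[0,0,-34],[0,0,-42.5],[0,0,-51],[0,0,-59.5],[0,0,-68]]}' 1 40
python3 -m crank '{"travel":[[2.2,-4,0],[4.3,-8,0],[6.5,-12,0],[8.6,-16,0],[10.8,-20,0],[13,-24,0],[13,-24,0],[13,-24,0]],"rot":[[0,0,-8.5],[0,0,-17],[0,0,-25.5],[0,0,-34],[0,0,-42.5],[0,0,-51],[0,0,-59.5],[0,0,-68]]}'
python3 -c "
from workcell import bot
print(bot.observe())"
```

```text
clock: 1.7
position: [0.4096, 0.2322, 0.3212]
tool_rot: [3.141, -0.001, 1.59]
force: [1.5, 0.9, 0.6]
grip_width: 0.0852
clock: 2.5
position: [0.5394, -0.0075, 0.3208]
tool_rot: [3.141, 0.0, 0.4]
force: [0.2, -0.1, 0.2]
grip_width: 0.0856
{'clock': 2.5, 'qpos': array([-0.59404974,  0.44280711,  0.68605936,  1.83228616, -0.33159481,
        0.98361369, -0.93911978]), 'qd': array([-0.28739798,  0.08758767,  0.37565163,  0.0216975 , -0.22024247,
        0.03972211, -1.25952222]), 'joint_efforts': array([  7.21649453, -70.47416925,  12.46338665, -35.04178047,
         0.92767462,  -0.2314474 ,   4.43561912]), 'position': array([ 0.53935427, -0.00751325,  0.32083513]), 'tool_rot': array([3.14115096e+00, 7.35685794e-05, 4.00352369e-01]), 'force': array([ 0.24113003, -0.11841146,  0.23596804]), 'moment': array([ 0.0406921 ,  0.03070057, -0.03316798]), 'grip_width': 0.0856115336147634}
```

```bash
cat > look.py <<'E'
import sys,pickle,cv2
from workcell import bot
from h import *
n=sys.argv[1]
c=bot.camera_model("wrist");im=bot.grab_frame("wrist");cv2.imwrite(f"pics/w{n}.png",im[:,:,::-1])
hsv=cv2.cvtColor(im,cv2.COLOR_RGB2HSV)
d={}
for t in ["hub","gland"]:
    r=bot.silhouettes("wrist",t);print(t,[(round(q["conf"],2),np.round(q["box"],1).tolist()) for q in r][:3])
    if r: d[t]=r[0]["box"]; d[t+"px"]=r[0]["pixels"]
pickle.dump((c,d),open(f"w{n}.pkl","wb"));s=bot.observe();print(s["clock"],s["position"],s["tool_rot"],s["force"],s["moment"],s["qpos"])
E
python3 look.py 1
python3 -m crank '{"travel":[[0,0,0],[0,0,0],[0,0,0],[0,0,0],[0,0,0],[0,0,0],[0,0,0],[0,0,0]],"rot":[[0,0,-8.5],[0,0,-17],[0,0,-25.5],[0,0,-34],[0,0,-42.5],[0,0,-51],[0,0,-59.5],[0,0,-66]]}'
python3 -m crank '{"travel":[[0,0,0],[0,0,0],[0,0,0]],"rot":[[0,0,0],[0,0,0],[0,0,0]]}'
python3 look.py 2
```

```text
hub [(0.6, [320.9, 196.7, 75.9, 74.6])]
gland [(0.89, [327.9, 161.7, 95.1, 140.9])]
2.65 [ 0.53900324 -0.00569401  0.32076801] [3.14144004e+00 3.49945804e-04 4.12487576e-01] [-0.35317719  0.03829838 -0.03666813] [0.01734294 0.01112241 0.02978825] [-0.59621763  0.44184418  0.68396433  1.83300233 -0.33025149  0.98332324
 -0.93159646]
clock: 3.45
position: [0.539, -0.0055, 0.3209]
tool_rot: [-3.141, 0.0, -0.743]
force: [-0.2, -0.3, -0.0]
grip_width: 0.0856
clock: 3.75
position: [0.539, -0.0059, 0.321]
tool_rot: [-3.141, 0.0, -0.738]
force: [0.2, 0.3, -0.3]
grip_width: 0.0853
hub [(0.62, [320.8, 196.4, 74.4, 70.3])]
gland [(0.62, [309.6, 165.7, 96.8, 134.6])]
3.9 [ 0.53902035 -0.00600283  0.32098786] [-3.14117462e+00  1.14850281e-04 -7.40965013e-01] [0.61577792 0.82232766 0.13538197] [-0.0072291   0.04032859 -0.00496072] [-0.77769507  0.55453041  0.99781234  1.84026128 -0.53731592  1.04546745
 -1.87756668]
```

```bash
python3 -c "
import cv2,numpy as np
cv2.imwrite('pics/w12.png',np.hstack([cv2.imread('pics/w1.png')[:,120:520],cv2.imread('pics/w2.png')[:,120:520]]))"
```

```text
(no output)
```

View pics/w12.png

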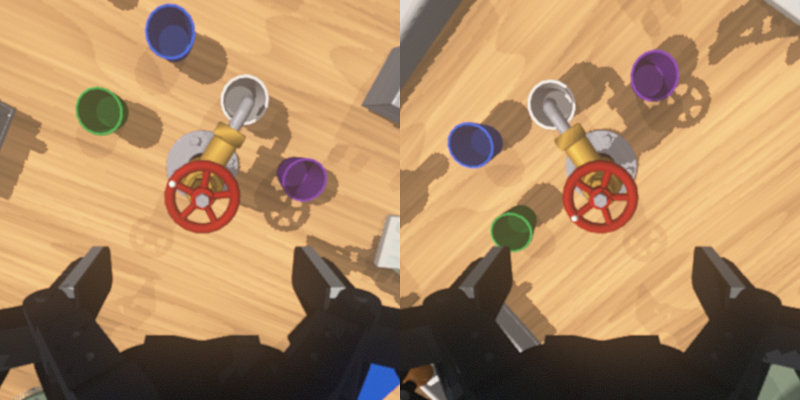

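The wrist views show the wheel centred at about (322,198) in both, with the white dot visible and both fingers at the bottom of the picture. Next I'll fit the red rim.

```bash
cat > rim.py <<'E'
import sys,pickle,cv2
from h import *
def rim(n):
    im=cv2.imread(f"pics/w{n}.png");c,d=pickle.load(open(f"w{n}.pkl","rb"))
    h=cv2.cvtColor(im,cv2.COLOR_BGR2HSV)
    m=(((h[...,0]<8)|(h[...,0]>172))&(h[...,1]>150)&(h[...,2]>60)).astype(np.uint8)
    k,l,s,_=cv2.connectedComponentsWithStats(m);b=d["hub"];best=max(range(1,k),key=lambda i:s[i,4] if abs(s[i,0]+s[i,2]/2-b[0])<30 and abs(s[i,1]+s[i,3]/2-b[1])<30 else 0)
    cs,_=cv2.findContours((l==best).astype(np.uint8),cv2.RETR_EXTERNAL,cv2.CHAIN_APPROX_NONE)
    e=cv2.fitEllipse(cv2.convexHull(max(cs,key=len)));return c,e
if __name__=="__main__":
    obs=[]
    for n in sys.argv[1:]:
        c,e=rim(n);print(n,e);obs.append((c,*e[0]))
    if len(obs)>1:
        X,r=tri(obs);print(X,r)
    for c,u,v in obs:
        for z in (.150,.155,.160,.165):
            R=np.array(c["R"]);o=-R.T@c["t"];d=R.T@np.array([(u-c["cx"])/c["fx"],(v-c["cy"])/c["fy"],1]);print(z,o+d*(z-o[2])/d[2])
E
python3 rim.py 1 2
```

```text
1 ((321.7985534667969, 196.27447509765625), (71.59176635742188, 74.29730987548828), 87.65869140625)
2 ((319.79766845703125, 196.4229278564453), (71.63968658447266, 74.0262680053711), 91.99026489257812)
[ 0.54227481 -0.00578314  0.15131634] [np.float64(3.5020188876626217e-06), np.float64(3.5020188878119286e-06)]
0.15 [ 0.5419471  -0.00592451  0.15      ]
0.155 [ 0.54320536 -0.0053895   0.155     ]
0.16 [ 0.54446362 -0.00485448  0.16      ]
0.165 [ 0.54572188 -0.00431946  0.165     ]
0.15 [ 0.54201013 -0.00553253  0.15      ]
0.155 [ 0.54300214 -0.00648159  0.155     ]
0.16 [ 0.54399416 -0.00743064  0.16      ]
0.165 [ 0.54498618 -0.0083797   0.165     ]
```

```bash
python3 -m crank '{"travel":[[0.1,0,-2],[0.33,0,-4],[0.33,0,-6],[0.33,0,-6],[0.33,0,-6]],"rot":[[0,0,0],[0,0,0],[0,0,0],[0,0,0],[0,0,0]]}' 
python3 look.py 3; python3 rim.py 2 3;python3 rim.py 1 3|sed -n 3p
```

```text
clock: 4.4
position: [0.5424, -0.0062, 0.2614]
tool_rot: [3.141, -0.0, -0.743]
force: [0.2, -0.1, 0.0]
grip_width: 0.0855
hub [(0.7, [322.9, 226.7, 100.0, 91.7])]
gland [(0.84, [311.9, 185.1, 121.2, 174.3]), (0.16, [311.0, 186.6, 118.2, 174.8])]
4.55 [ 0.54266613 -0.00600595  0.26185876] [-3.14055322e+00 -7.88839240e-04 -7.42476697e-01] [0.00844597 0.37410504 0.23863424] [-0.00496476  0.03072075 -0.0328135 ] [-0.71838484  0.62680796  0.91915274  1.89236889 -0.61907229  0.9343921
 -1.8164235 ]
2 ((319.79766845703125, 196.4229278564453), (71.63968658447266, 74.0262680053711), 91.99026489257812)
3 ((322.440673828125, 225.74111938476562), (91.3509292602539, 97.03440856933594), 89.68909454345703)
[ 0.54245105 -0.00600451  0.15233444] [np.float64(3.642608029399921e-05), np.float64(3.64260802934993e-05)]
0.15 [ 0.54201013 -0.00553253  0.15      ]
0.155 [ 0.54300214 -0.00648159  0.155     ]
0.16 [ 0.54399416 -0.00743064  0.16      ]
0.165 [ 0.54498618 -0.0083797   0.165     ]
0.15 [ 0.54176919 -0.00543665  0.15      ]
0.155 [ 0.54318219 -0.00671489  0.155     ]
0.16 [ 0.54459519 -0.00799313  0.16      ]
0.165 [ 0.54600819 -0.00927137  0.165     ]
[ 0.54222392 -0.00578528  0.15136831] [np.float64(6.571001451983938e-05), np.float64(6.571001451988594e-05)]
```

View pics/w3.png

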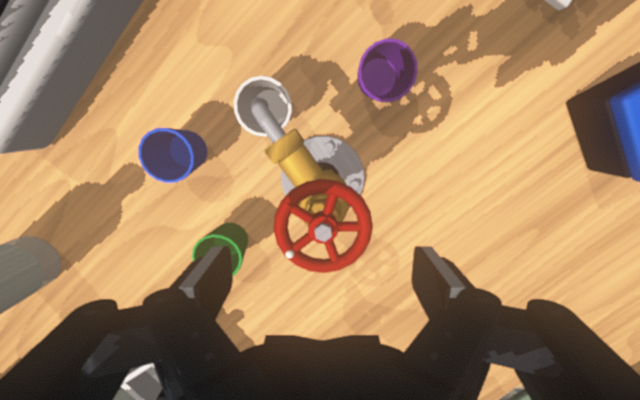

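The rim now fits at (322,226), which gives a hub at (0.5423, -0.0060, 0.152) from several views. The fingers at columns 232 and 415 straddle it. Lowering now.

```bash
python3 -m crank '{"travel":[[0,0,-2],[0,0,-4],[0,0,-5],[0,0,-5.9],[0,0,-5.9],[0,0,-5.9]],"rot":[[0,0,0],[0,0,0],[0,0,0],[0,0,0],[0,0,0],[0,0,0]]}' 
python3 look.py 4;python3 rim.py 4
```

```text
clock: 5.15
position: [0.5426, -0.0061, 0.2024]
tool_rot: [-3.141, -0.0, -0.743]
force: [0.4, -0.0, 0.2]
grip_width: 0.0851
hub [(0.97, [324.2, 274.8, 138.7, 127.8])]
gland [(0.62, [312.4, 216.2, 164.1, 244.0]), (0.56, [630.3, 128.2, 17.2, 81.3])]
5.3 [ 0.54259023 -0.0059384   0.20249989] [-3.14085480e+00 -5.50218982e-04 -7.42753551e-01] [ 0.02446508 -0.21593932 -0.15917072] [ 0.0144584  -0.04097788 -0.01146115] [-0.65903302  0.69933356  0.83108179  1.93705762 -0.70558922  0.8234601
 -1.75038517]
4 ((323.6112060546875, 273.53521728515625), (128.25494384765625, 139.49777221679688), 89.10502624511719)
0.15 [ 0.54135387 -0.00522494  0.15      ]
0.155 [ 0.54346879 -0.00712251  0.155     ]
0.16 [ 0.5455837  -0.00902009  0.16      ]
0.165 [ 0.54769862 -0.01091766  0.165     ]
```

View pics/w4.png

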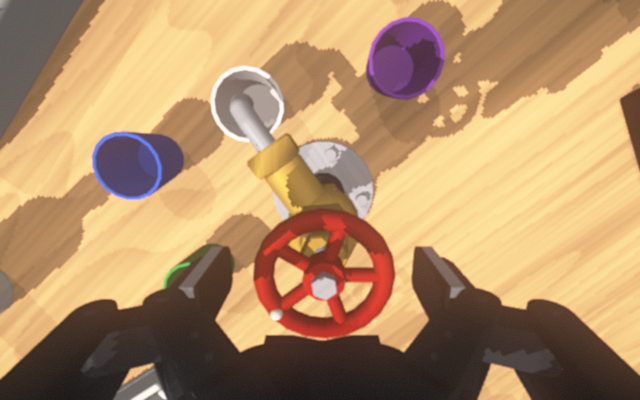

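The pads straddle the rim, with their tips about 10 mm below its mid-plane. Closing gently.

```bash
python3 -m crank '{"travel":[[0,0,0],[0,0,0],[0,0,0],[0,0,0],[0,0,0]],"rot":[[0,0,0],[0,0,0],[0,0,0],[0,0,0],[0,0,0]]}' -1 40
python3 look.py 5
```

```text
clock: 5.8
position: [0.5422, -0.0063, 0.2022]
tool_rot: [3.141, -0.0, -0.743]
force: [-2.1, -2.5, 7.0]
grip_width: 0.0593
hub [(0.92, [323.1, 273.0, 139.0, 130.8])]
gland [(0.81, [310.5, 213.9, 166.0, 245.9])]
5.95 [ 0.54219229 -0.00629328  0.20215805] [ 3.14144907e+00 -6.33479539e-05 -7.43162188e-01] [-3.89432074 -2.22471428  5.63532106] [-0.36057769  0.63867398  0.02576636] [-0.65856868  0.69978434  0.83105003  1.93766943 -0.70546105  0.82345758
 -1.75015014]
```

View pics/w5.png

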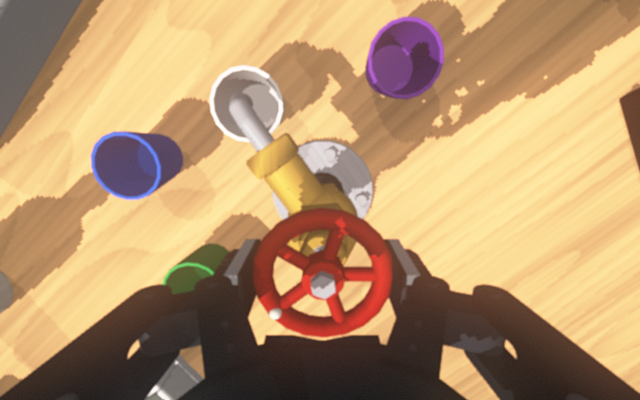

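```bash
cat > st.py <<'E'
from workcell import bot
import numpy as np
s=bot.observe();print("t",s["clock"],"p",np.round(s["position"]*1000,1),"yaw",round(np.degrees(s["tool_rot"][2]),2),"F",np.round(s["force"],1),"M",np.round(s["moment"],2),"j7",round(s["qpos"][6],2),"w",round(s["grip_width"]*1000,1))
E
python3 -m crank '{"travel":[[0,0,0.05],[0,0,0.05]],"rot":[[0,0,0],[0,0,0]]}' >/dev/null; python3 st.py
python3 -m crank '{"travel":[[0,0,0.013],[0,0,0.026],[0,0,0.036],[0,0,0.036]],"rot":[[0,0,3],[0,0,6],[0,0,8],[0,0,8]]}' >/dev/null;python3 st.py
```

```text
t 6.15 p [542.1  -6.2 202.5] yaw -42.58 F [-2.6 -3.6  4. ] M [-0.58  0.63  0.04] j7 -1.75 w 59.5
t 6.55 p [542.2  -6.2 202.8] yaw -34.54 F [-4.4 -4.4  3.1] M [-0.79  0.82 -0.06] j7 -1.64 w 59.9
```

```bash
python3 -m crank '{"travel":[[-0.02,-0.02,0.04],[-0.02,-0.02,0.065],[-0.02,-0.02,0.09],[-0.02,-0.02,0.12],[-0.02,-0.02,0.12]],"rot":[[0,0,5],[0,0,10],[0,0,16],[0,0,22],[0,0,22]]}' >/dev/null;python3 st.py; python3 look.py 6
```

```text
t 7.05 p [542.1  -6.3 204.1] yaw -12.53 F [-3.4 -2.7  1.3] M [-0.78  0.54  0.08] j7 -1.35 w 59.4
hub [(0.86, [320.5, 272.2, 138.6, 129.7])]
gland [(0.84, [323.2, 200.1, 139.8, 274.8])]
7.2 [ 0.54207729 -0.00625046  0.20390265] [ 3.14145625e+00  1.12392366e-04 -2.22724506e-01] [-2.80085879 -2.82528074  2.46695023] [-0.8677863   0.61913964  0.11747676] [-0.5799697   0.64070628  0.69534175  1.93331499 -0.57798556  0.77646727
 -1.34835995]
```

View pics/w6.png

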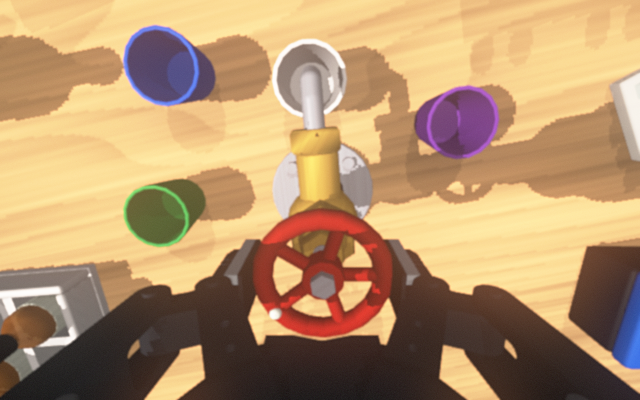

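The white dot stays at (275,314) in the hand's view, so the wheel is turning with the hand without slip. Carrying on.

```bash
python3 -m crank '{"travel":[[-0.02,-0.02,0.03],[-0.02,-0.02,0.06],[-0.02,-0.02,0.09],[-0.02,-0.02,0.12],[-0.02,-0.02,0.15],[-0.02,-0.02,0.18],[-0.02,-0.02,0.21],[-0.02,-0.02,0.24]],"rot":[[0,0,6],[0,0,12],[0,0,18],[0,0,24],[0,0,30],[0,0,36],[0,0,42],[0,0,48]]}' >/dev/null;python3 st.py
python3 -m crank '{"travel":[[0,0,0.03],[0,0,0.06],[0,0,0.09],[0,0,0.12],[0,0,0.15],[0,0,0.18],[0,0,0.18]],"rot":[[0,0,6],[0,0,12],[0,0,18],[0,0,24],[0,0,30],[0,0,36],[0,0,40]]}' >/dev/null;python3 st.py
```

```text
t 8.0 p [542.   -6.4 206.2] yaw 35.51 F [-1.  -3.9  1.3] M [-0.9   0.24 -0.12] j7 -0.7 w 59.4
t 8.7 p [542.1  -6.5 208. ] yaw 75.49 F [ 0.3 -4.7  0.7] M [-0.89  0.13 -0.15] j7 -0.15 w 59.6
```

```bash
python3 -m crank '{"travel":[[0,-0.02,0.025],[0,-0.02,0.045],[0,-0.02,0.07],[0,-0.02,0.09],[0,-0.02,0.105]],"rot":[[0,0,5],[0,0,10],[0,0,15],[0,0,20],[0,0,24]]}' >/dev/null;python3 st.py
python3 -m crank '{"travel":[[0,0,0.005],[0,0,0.01]],"rot":[[0,0,1],[0,0,2]]}' >/dev/null;python3 st.py
python3 -m crank '{"travel":[[0,0,0.005],[0,0,0.01]],"rot":[[0,0,1],[0,0,2]]}' >/dev/null;python3 st.py
```

```text
t 9.2 p [542.1  -6.6 209.1] yaw 99.45 F [ 0.7 -4.6  1.2] M [-0.84  0.07 -0.15] j7 0.18 w 59.7
t 9.4 p [542.1  -6.6 209.2] yaw 101.31 F [ 0.2 -4.4  0.7] M [-0.84 -0.02 -0.13] j7 0.21 w 59.2
t 9.6 p [542.   -6.6 209.4] yaw 103.44 F [ 1.3 -3.8  0.8] M [-0.91 -0.2  -0.14] j7 0.24 w 59.9
```

```bash
python3 -m crank '{"travel":[[0,0,0.005],[0,0,0.01]],"rot":[[0,0,1.1],[0,0,2.2]]}' >/dev/null;python3 st.py
```

```text
t 9.8 p [542.   -6.5 209.5] yaw 105.71 F [ 2.  -4.4 -0.3] M [-0.98 -0.2  -0.11] j7 0.27 w 59.6
```

```bash
python3 -m crank '{"travel":[[0,0,0.005],[0,0,0.01]],"rot":[[0,0,1.1],[0,0,2.2]]}' >/dev/null;python3 st.py
```

```text
t 10.0 p [542.   -6.6 209.6] yaw 107.92 F [ 1.3 -5.  -0. ] M [-0.92 -0.33 -0.1 ] j7 0.3 w 59.4
```

```bash
python3 -m crank '{"travel":[[0,0,0.005],[0,0,0.01]],"rot":[[0,0,1.1],[0,0,2.2]]}' >/dev/null;python3 st.py
```

```text
t 10.2 p [542.   -6.5 209.7] yaw 110.13 F [ 2.2 -4.6  0.2] M [-0.95 -0.33 -0.15] j7 0.33 w 59.8
```

```bash
python3 -m crank '{"travel":[[0,0,0.005],[0,0,0.01]],"rot":[[0,0,1.1],[0,0,2.2]]}' >/dev/null;python3 st.py
```

```text
t 10.4 p [542.   -6.5 209.8] yaw 112.33 F [ 2.6 -5.3  0. ] M [-0.9  -0.34 -0.1 ] j7 0.36 w 59.4
```

```bash
python3 -m crank '{"travel":[[0,0,0.005],[0,0,0.01]],"rot":[[0,0,1.1],[0,0,2.2]]}' >/dev/null;python3 st.py
```

```text
t 10.6 p [542.   -6.6 209.9] yaw 114.53 F [ 2.3 -4.8  0.3] M [-0.97 -0.4  -0.09] j7 0.39 w 59.4
```

```bash
python3 -m crank '{"travel":[[0,0,0.005],[0,0,0.01]],"rot":[[0,0,1.1],[0,0,2.2]]}' >/dev/null;python3 st.py
```

```text
t 10.8 p [542.   -6.6 210. ] yaw 116.73 F [ 2.8 -3.6 -0.5] M [-0.87 -0.41 -0.07] j7 0.42 w 59.5
```

```bash
python3 -m crank '{"travel":[[0,0,0.005],[0,0,0.01]],"rot":[[0,0,1.1],[0,0,2.2]]}' >/dev/null;python3 st.py
```

```text
t 11.0 p [542.   -6.5 210.1] yaw 118.93 F [ 3.2 -5.  -0.4] M [-0.93 -0.35 -0.1 ] j7 0.46 w 59.7
```

```bash
python3 -m crank '{"travel":[[0,0,0.005],[0,0,0.01]],"rot":[[0,0,1.1],[0,0,2.2]]}' >/dev/null;python3 st.py
```

```text
t 11.2 p [542.   -6.5 210.2] yaw 121.13 F [ 2.7 -4.7 -0.8] M [-0.94 -0.38 -0.12] j7 0.49 w 59.6
```

```bash
python3 -m crank '{"travel":[[0,0,0.005],[0,0,0.01]],"rot":[[0,0,1.1],[0,0,2.2]]}' >/dev/null;python3 st.py
```

```text
t 11.4 p [542.   -6.5 210.3] yaw 123.33 F [ 2.8 -4.4 -0.2] M [-0.88 -0.4  -0.11] j7 0.52 w 59.7
```

```bash
python3 -m crank '{"travel":[[0,0,0.005],[0,0,0.01]],"rot":[[0,0,1.1],[0,0,2.2]]}' >/dev/null;python3 st.py
```

```text
t 11.6 p [542.   -6.5 210.4] yaw 125.53 F [ 2.3 -4.3 -0.3] M [-0.89 -0.41 -0.12] j7 0.55 w 59.7
```

```bash
python3 -m crank '{"travel":[[0,0,0.005],[0,0,0.01]],"rot":[[0,0,1.1],[0,0,2.2]]}' >/dev/null;python3 st.py
```

```text
t 11.8 p [542.   -6.5 210.5] yaw 127.73 F [ 2.1 -5.1 -0. ] M [-0.94 -0.36 -0.13] j7 0.58 w 59.7
```

```bash
python3 -m crank '{"travel":[[0,0,0.005],[0,0,0.01]],"rot":[[0,0,1.1],[0,0,2.2]]}' >/dev/null;python3 st.py
```

```text
t 12.0 p [542.   -6.5 210.6] yaw 129.93 F [ 2.4 -4.  -1.2] M [-0.93 -0.38 -0.12] j7 0.61 w 59.6
```

```bash
python3 -m crank '{"travel":[[0,0,0.005],[0,0,0.01]],"rot":[[0,0,1.1],[0,0,2.2]]}' >/dev/null;python3 st.py
```

```text
t 12.2 p [542.   -6.5 210.7] yaw 132.14 F [ 2.2 -4.4 -0.5] M [-0.94 -0.41 -0.19] j7 0.64 w 59.1
```

```bash
python3 -m crank '{"travel":[[0,0,0.002],[0,0,0.005]],"rot":[[0,0,0.5],[0,0,1]]}' >/dev/null;python3 st.py
```

```text
t 12.4 p [542.   -6.5 210.8] yaw 133.08 F [ 3.5 -3.5 -0.2] M [-0.97 -0.53 -0.19] j7 0.66 w 59.5
```

```bash
python3 -m crank '{"travel":[[0,0,0.005],[0,0,0.008]],"rot":[[0,0,1],[0,0,2]]}' >/dev/null;python3 st.py
```

```text
t 12.6 p [542.   -6.5 210.9] yaw 135.1 F [ 2.1 -4.9 -1. ] M [-1.02 -0.48 -0.13] j7 0.68 w 59.5
```

```bash
python3 -m crank '{"travel":[[0,0,0.005],[0,0,0.008]],"rot":[[0,0,1.1],[0,0,2.2]]}' >/dev/null;python3 st.py
```

```text
t 12.8 p [542.   -6.5 211. ] yaw 137.3 F [ 2.6 -4.3 -0.7] M [-0.99 -0.46 -0.09] j7 0.72 w 59.6
```

```bash
python3 -m crank '{"travel":[[0,0,0.005],[0,0,0.008]],"rot":[[0,0,1.1],[0,0,2.2]]}' >/dev/null;python3 st.py
```

```text
t 13.0 p [542.   -6.5 211. ] yaw 139.51 F [ 2.3 -4.9 -0. ] M [-0.97 -0.49 -0.15] j7 0.75 w 60.0
```

```bash
python3 -m crank '{"travel":[[0,0,0.005],[0,0,0.01]],"rot":[[0,0,1.1],[0,0,2.2]]}' >/dev/null;python3 st.py
```

```text
t 13.2 p [542.   -6.5 211.1] yaw 141.7 F [ 2.1 -4.7  0.3] M [-0.93 -0.46 -0.19] j7 0.78 w 59.8
```

```bash
python3 -m crank '{"travel":[[0,0,0.005],[0,0,0.01]],"rot":[[0,0,1.1],[0,0,2.2]]}' >/dev/null;python3 st.py
```

```text
t 13.4 p [542.   -6.5 211.2] yaw 143.9 F [ 2.9 -4.1 -0.6] M [-0.97 -0.5  -0.1 ] j7 0.81 w 59.6
```

```bash
python3 -m crank '{"travel":[[0,0,0.005],[0,0,0.01]],"rot":[[0,0,1.1],[0,0,2.2]]}' >/dev/null;python3 st.py
```

```text
t 13.6 p [542.   -6.5 211.3] yaw 146.11 F [ 3.2 -3.3 -0.3] M [-0.93 -0.47 -0.14] j7 0.84 w 59.7
```

```bash
python3 -m crank '{"travel":[[0,0,0.005],[0,0,0.01]],"rot":[[0,0,1.1],[0,0,2.2]]}' >/dev/null;python3 st.py
```

```text
t 13.8 p [542.   -6.5 211.4] yaw 148.3 F [ 3.3 -4.4  0.3] M [-0.98 -0.52 -0.15] j7 0.87 w 59.7
```

```bash
python3 -m crank '{"travel":[[0,0,0.005],[0,0,0.01]],"rot":[[0,0,1.1],[0,0,2.2]]}' >/dev/null;python3 st.py
```

```text
t 14.0 p [542.   -6.5 211.6] yaw 150.5 F [ 3.7 -4.6 -0.9] M [-0.94 -0.49 -0.14] j7 0.9 w 59.8
```

```bash
python3 -m crank '{"travel":[[0,0,0.005],[0,0,0.01]],"rot":[[0,0,1.1],[0,0,2.2]]}' >/dev/null;python3 st.py
```

```text
t 14.2 p [542.   -6.5 211.6] yaw 152.7 F [ 2.9 -3.8 -0.8] M [-0.88 -0.57 -0.45] j7 0.94 w 59.1
```

That's the stop, at about 0.45 N m. A touch more, then hold.

```bash
python3 -m crank '{"travel":[[0,0,0],[0,0,0]],"rot":[[0,0,0.3],[0,0,0.3]]}' >/dev/null;python3 st.py
```

```text
t 14.4 p [542.   -6.5 211.6] yaw 152.92 F [ 3.1 -3.8 -0.9] M [-0.78 -0.6  -0.47] j7 0.94 w 59.5
```

```bash
python3 -m crank '{"travel":[[0,0,0],[0,0,0],[0,0,0],[0,0,0]],"rot":[[0,0,0.3],[0,0,0.3],[0,0,0.3],[0,0,0.3]]}' >/dev/null;python3 st.py;python3 -m crank '{"travel":[[0,0,0],[0,0,0],[0,0,0]],"rot":[[0,0,0],[0,0,0],[0,0,0]]}' >/dev/null;python3 st.py; python3 look.py 7
```

```text
t 14.8 p [542.   -6.5 211.6] yaw 153.23 F [ 3.9 -4.  -1.1] M [-0.87 -0.71 -0.57] j7 0.94 w 59.4
t 15.1 p [542.   -6.5 211.6] yaw 153.23 F [ 4.  -3.  -1.6] M [-0.86 -0.65 -0.57] j7 0.94 w 59.8
hub [(0.74, [321.1, 272.5, 139.4, 131.3])]
gland [(0.76, [323.9, 257.0, 140.3, 158.0])]
15.25 [ 0.54198851 -0.00648839  0.21161154] [3.14148578e+00 1.32468196e-04 2.67441508e+00] [ 4.08378196 -3.99464322  0.18136622] [-0.87382551 -0.62090468 -0.52958233] [-0.02961822  0.51305909 -0.09169295  1.90058504  0.06736729  0.73070585
  0.94386455]
```

View pics/w7.png

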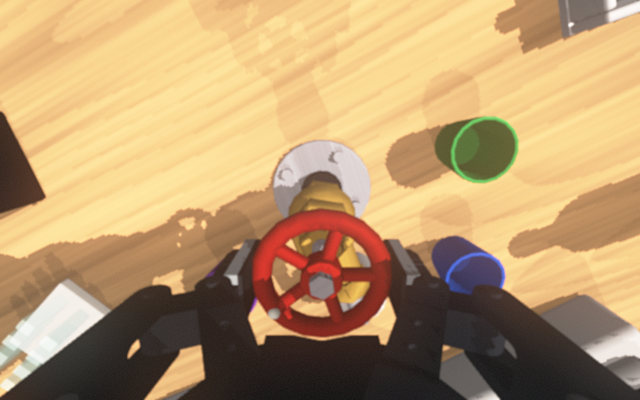

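A steady 0.53 to 0.57 N m held for over 0.5 s, with no slip: the dot is at (273,314), as before. The wheel has turned 3.4 rad in all, which fits the stated range. Now back about a quarter turn, following it down.

```bash
python3 -m crank '{"travel":[[0,0,-0.015],[0,0,-0.04],[0,0,-0.07],[0,0,-0.1],[0,0,-0.13],[0,0,-0.155],[0,0,-0.18],[0,0,-0.205]],"rot":[[0,0,-4],[0,0,-10],[0,0,-16],[0,0,-22],[0,0,-28],[0,0,-34],[0,0,-40],[0,0,-46]]}' >/dev/null;python3 st.py
python3 -m crank '{"travel":[[0,0,-0.025],[0,0,-0.055],[0,0,-0.08],[0,0,-0.105],[0,0,-0.135],[0,0,-0.16],[0,0,-0.185],[0,0,-0.205]],"rot":[[0,0,-6],[0,0,-12],[0,0,-18],[0,0,-24],[0,0,-30],[0,0,-36],[0,0,-42],[0,0,-46]]}' >/dev/null;python3 st.py
python3 -m crank '{"travel":[[0,0,0],[0,0,0]],"rot":[[0,0,0],[0,0,0]]}' >/dev/null;python3 st.py; python3 look.py 8
```

```text
t 16.05 p [541.9  -6.5 209.6] yaw 107.03 F [ 2.5 -4.8  0.8] M [-0.92 -0.47  0.13] j7 0.29 w 59.6
t 16.85 p [541.8  -6.5 207.5] yaw 61.03 F [ 1.2 -4.8  0.2] M [-0.98 -0.29  0.14] j7 -0.35 w 59.8
t 17.05 p [541.8  -6.5 207.4] yaw 61.26 F [ 1.7 -4.7  0.2] M [-0.99 -0.31 -0.05] j7 -0.35 w 59.4
hub [(0.57, [323.1, 271.9, 138.6, 126.4])]
gland [(0.96, [353.6, 247.3, 205.0, 182.7])]
17.2 [ 0.54182815 -0.00648216  0.20745035] [-3.14145247e+00  1.34832716e-04  1.06922881e+00] [ 0.61649019 -4.61324563  0.99789945] [-1.00285886 -0.27472336 -0.05568717] [-0.34474109  0.54654777  0.34121069  1.92024557 -0.26721426  0.71885044
 -0.34854943]
```

View pics/w8.png

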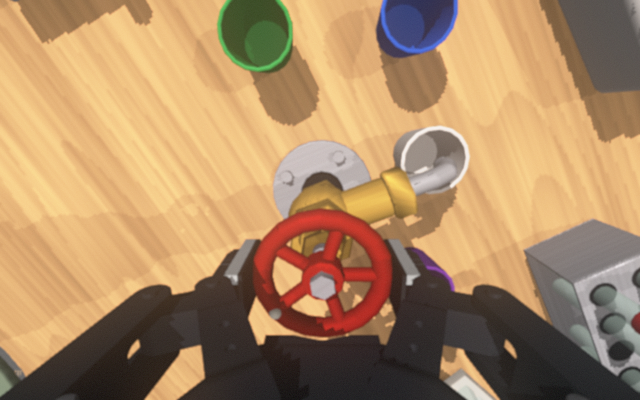

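The wheel came back 92° with the dot still at (275,314), so no slip. Spout is over the white cup at (432,170). Letting go and rising straight up.

```bash
python3 -m crank '{"travel":[[0,0,0],[0,0,0],[0,0,0],[0,0,0],[0,0,0]],"rot":[[0,0,0],[0,0,0],[0,0,0],[0,0,0],[0,0,0]]}' 1 >/dev/null;python3 st.py
python3 -m crank '{"travel":[[0,0,2],[0,0,5],[0,0,9],[0,0,12],[0,0,14],[0,0,14],[0,0,14]],"rot":[[0,0,0],[0,0,0],[0,0,0],[0,0,0],[0,0,0],[0,0,0],[0,0,0]]}' >/dev/null;python3 st.py; python3 look.py 9
python3 - <<'E'
from workcell import bot
import cv2,numpy as np
a=bot.grab_frame("scene")[:,:,::-1];b=cv2.imread("pics/scene0.png")
cv2.imwrite("pics/cmp.png",np.hstack([cv2.resize(x[150:290,230:430],(400,280)) for x in (b,a)]))
E
```

```text
t 17.7 p [541.9  -6.4 207.5] yaw 61.25 F [-0.1 -0.5 -0.1] M [0.   0.02 0.01] j7 -0.35 w 85.4
t 18.4 p [541.8  -6.4 347.4] yaw 61.25 F [-0.1  0.6 -0.9] M [ 0.01 -0.    0.  ] j7 -0.43 w 85.5
hub [(0.64, [320.3, 194.2, 68.8, 65.8])]
gland [(0.64, [343.6, 184.1, 119.4, 83.3])]
18.55 [ 0.54161601 -0.0064936   0.34654436] [-3.14036073e+00  9.58105616e-04  1.06890508e+00] [ 0.9955863   0.29798575 -0.32165661] [-0.06206405  0.03152668  0.04369174] [-0.41310697  0.36715353  0.42007071  1.78554058 -0.17171056  1.02649542
 -0.43023055]
```

View pics/w9.png

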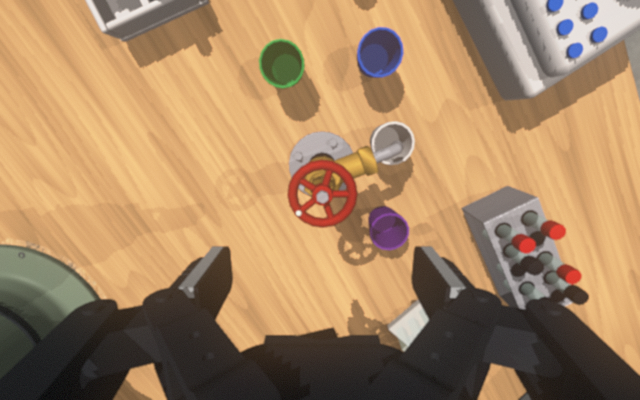

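View pics/cmp.png

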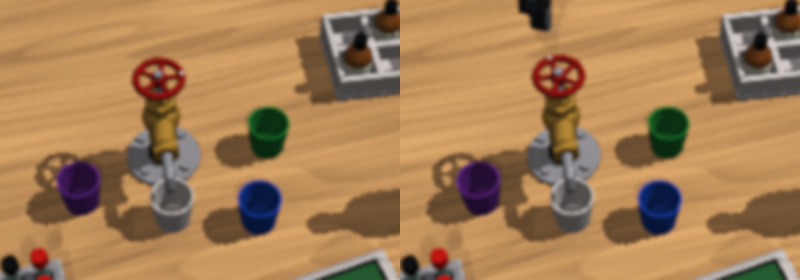

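The gripper is clear and the white dot is at (298,213), where the turns say it should be. The spout is over the cup at (392,143). The before and after scene crops show cups, spout and valve body unmoved.

```bash
python3 -c "
from workcell import bot
print(bot.job_done())"
```

```text
the job is handed in; nothing more can be done
None
```

The valve is fully open, backed off about a quarter turn and released. I handed the job in at about 18.6 s of the 61 s allowed; no verdict was reported.

- **Opening:** I pinched the wheel once at 40 N and turned it anticlockwise about 196° (3.42 rad), letting the hand rise about 9 mm with the spindle. The running torque was about 0.1 to 0.19 N m.
- **At the stop:** The torque climbed to 0.45 N m, and I brought it up to 0.53–0.57 N m and held it for over half a second. The highest reading was 0.57 N m, well under the 1 N m limit.
- **Backing off:** I turned back 92° at the hand; about 2° of that was the bush untwisting, so the wheel itself went back about 90°. I then opened the gripper and rose straight up.

**Last checks:**
- The white dot stayed put in the hand's view throughout, so the grip did not slip.
- After release the tool read close to zero force and moment.
- The spout is over the white cup, and the nearby cups and valve body look unmoved in the before and after pictures. I did not separately check the things farther out on the bench, but the arm went nowhere near them low down.
- Closing the gripper pressed the wheel down with at most about 7 N (limit 12 N). I eased that off by raising the hand 0.5 mm.
- The gripper read about 59.5 mm across the rim instead of 62 mm. It had no visible effect.

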